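# Fit the sanding drum into the keyed hub

## Task

Fit the sanding drum to the bench sanding head: first, with the drum still standing in its wooden rack, turn it so that its blue tag faces the red eye of the reader and let it stay there for a moment. Then take it over to the sanding head, push its shaft into the hub, with the key going into the keyway, and press it fully home against the spring ejector until the drum sits flat on the hub. Finish while still gripping the drum and pressing it home, since it springs back up if let go, and leave the other things on the bench where they are.

Things in the scene. Friction and masses are not known exactly. Their poses are not given: they have to be found in the camera images.
- drum: Loose sanding drum, 0.34 kg, upright in the rack. Origin: centre of its flat underside; z up its axis; key and blue tag on its +x side. Rust-brown, 52 mm diameter, z 0 to 60 mm; on top a bare round aluminium grip cap, 32 mm diameter, z 60 to 92. Below, a steel shaft 18 mm diameter to z = -55, its last 7 mm tapering to 12 mm. Blue strips on its upper face and cap top also point to +x.
- key_tip (a point): Lower outer end of the brass key on the drum's shaft, straight below the blue tag: 13.5 mm from the axis along the drum's +x, 40 mm below its underside. The key is 5.6 mm wide and runs from z = -40 to -14 mm of the drum; the 15 mm of plain shaft below it enters the hub first.
- tag (a point): Middle of the blue tag on the drum's side: 26 mm from the axis along the drum's +x, 30 mm above the drum's underside.
- grip (a point): Point on the drum's axis in the grip cap, 81 mm above the drum's underside: the place for the middle of the finger pads (fingertips then 2 mm above the drum's upper face).
- rack: Fixed wooden block, 110 x 110 mm, 62 mm high, origin under its centre, z up. The drum's shaft hangs loosely in a 35 mm through-hole at its centre, its underside on the block's top; it can be turned there by its cap. Black tag reader on the rack's +y side, 70 mm wide, from y = 52 to 88 mm, 112 mm high (lower than the drum's upper face).
- rack_socket (a point): Centre of the rack hole at the block's top, 62 mm above the bench; its axes are those of the rack.
- reader_eye (a point): Centre of the reader's red square eye, in the rack's frame 52 mm along +y from the socket's axis and 92 mm up; it looks along the rack's -y at the drum. Its axes are those of the rack.
- head: Fixed sanding head, origin on the bench under the hub's bore, z up. Green round base 160 mm diameter, 16 mm high; green motor, up to 64 mm high, on its -x side out to 160 mm. Upright aluminium hub, 44 mm diameter, 85 mm high, bore 19.5 mm diameter. The drum is home when its underside rests on the hub's top with the drum's +x along the head's +x.
- keyway (a point): Top of the hub's keyway, 13 mm from the bore's axis along the head's +x, 85 mm above the bench. The keyway is a slot 8.4 mm wide, open at the hub's top and side; a blue line on the green base points the same way.
- hub_top (a point): Centre of the bore's mouth at the hub's top, 85 mm above the bench; its axes are those of the head.
- ejector (a joint): Brass spring ejector in the bore: metres pushed down, 0 when free, about 0.014 when the drum is home. It meets the shaft's tip when the drum is 14 mm from home, and pushes up with 4 N there, rising to 9 N at home, more than the drum's weight.
- glue: White glue bottle with red cap and blue label, 60 mm diameter, 170 mm high, origin under its centre; leave it alone.
- mug: White mug, 80 mm diameter, 90 mm high, origin under its centre; leave it alone.
- sleeve: Spare rust-brown sanding sleeve, a tube 60 mm in diameter and 60 mm high, origin under its centre; leave it alone.
- offcut: Light wooden offcut, 100 x 45 x 40 mm, origin under its centre; leave it alone.
- driver: Screwdriver with a red handle lying on the bench; leave it alone.
- brush: Wooden-handled brush lying on the bench; leave it alone.
- rim: Bent wooden ukulele rim standing on edge, waisted outline about 240 x 150 mm, 60 mm high, origin under its centre; leave it alone.

How it is judged:
By the outcome, as a careful person would: the job done as asked, in the order asked, and still so for the second after the job is handed in, while the arm keeps its last pose, push and grip.
It also fails if it takes over 51 s, if anything falls off the work surface, if the arm or the gripper's body presses on something with over 40 N, if the wrist force passes 120 N, or if a joint passes its speed limit or range.

## Robot

A 6-joint arm with a two-finger parallel gripper is mounted at the origin on the work surface. World frame = base frame: x ahead of the robot, y to its left, z up, the work surface at z = 0. Lengths are in m, angles in rad, forces in N, time in s.
With the tool pointing down it reaches from about 0.3 to 0.875 m from the base axis. Payload 4.2 kg.
Tool frame: the origin (TCP) lies between the finger pads; the fingertips stand 25 mm ahead of it and the grasp point (between the pads) lies 6 mm ahead of it; z points along the fingers, y is the line along which they close (so a half turn about z gives the same grasp; the last joint's range is limited). The gripper opens to 85 mm and grips with 20 to 120 N. Pads are 22 mm wide; open, the fingers measure 114 mm over their backs; the gripper's body (76 mm by 85 mm) begins 54 mm behind the grasp point. The pads swing forward as they close: fully open they stand 13 mm farther back than shut.
Start: joints at [1.204, 0.32, 1.565, -0, 1.257, -0.02], TCP at [0.195, 0.541, 0.256] pointing down, gripper open.
Joint ranges: [-3.11, 3.11], [-0.84, 2.01], [0.21, 2.61], [-1.34, 4.49], [0.05, 2.63], [-2.56, 2.56]. Speed limits (rad/s): [2.57, 2.57, 3.14, 3.14, 3.14, 3.14].

## Interface

Orientations are given as a 3x3 rotation matrix whose columns are the frame's x, y, z axes.
In Python, from cell import bot, sensors, get_image, camera_params gives the robot as it stands (bot), with the cameras as plain functions and the readings (sensors).
- The arm moves only by the tool pendant, called as name([rows], argument=value, ...), one row to a line, values as JSON. Schema: {"type":"object","properties":{"increments":{"type":"array","items":{"type":"array","items":{"type":"array","items":{"type":"number"},"minItems":7,"maxItems":7},"minItems":1,"maxItems":12},"minItems":1,"maxItems":1},"grip_force":{"type":"number"},"only":{"type":"string"},"quiet":{"type":"boolean"},"lines":{"type":"string"}},"required":["increments"],"additionalProperties":false}. increments is a list that holds a single list of rows (three levels of brackets), with 1 to 12 rows, each of 7 numbers: a rotation vector rx, ry, rz in units of 0.2 rad, then dx, dy, dz in cm, then the finger opening in m; each row shifts and turns the commanded pose from where the row before left it, along the tool's axes as they then stand; what a row does not reach is not made up. A row lasts 1/12 s, in which the tool goes at most 0.0417 m and 0.125 rad, less where a joint would pass 70% of its speed; a pose out of reach is approached as far as the arm can. The fingers move at their own pace and stop on an object; grip_force is the grip in N (left out, the last holds). Time passes only in rows, so rows that do not move let the fingers close. The tool returns the time, the measured TCP pose, the force, the opening and the grip force at its end. only (a regular expression) keeps the lines of the reply that match it, lines (a string "A,B") keeps lines A to B, and quiet returns only ok. Input that does not fit is refused with a message, and nothing moves.
- sensors.state(): the state, without advancing time (a new reading comes with each control period).
- get_image(name): name is "scene" or "top"; returns (picture, depth): 384x512x3 uint8, red, green, blue; 384x512 float32, m along the optical axis (not along the pixel's ray), 0 where there is no reading.
- camera_params(name): a dict with "camera_matrix" (3x3 intrinsics, pixels), "distortion" ([k1, k2, p1, p2, k3] as OpenCV has them; the pictures are not rectified), "cam_to_world" (4x4, takes a point from camera to world coordinates). Camera axes: x right, y up, looking along -z (the intrinsics and any distortion apply to the point x, -y, -z); pixel columns grow to the right and rows downward; lengths in m; the calibration is good to about 2 mm. A picture is of the moment at which its call begins. camera_params takes no time and is no camera call.
- bot.close_job(): hands the job in; it is judged then, once.
The state is a dict: "t": time; "joints": joint angles; "dq": joint speeds; "tau": joint torques, N m; "tool_pos": TCP position; "orientation": TCP orientation; "ft_force": force on the tool from outside, world axes, zero at the start; "torque": the same for the moment, N m; "finger_gap": finger opening in m; "gripper_force": force on a finger pad.
Only numpy, scipy, OpenCV 4.12 (cv2) and the standard library are available. Lean on these libraries where they do the work, as an engineer would, in place of code of your own. Each camera call takes 0.05 s, during which the arm holds its last target. There are 200 camera calls.

## Working session

There is one attempt and no reset: what is moved stays moved. The work goes in short steps, Python scripts to look and compute and a tool call to move; the robot and the scene stay as the last step left them, time stands still between calls to the robot, and variables do not carry over. Pictures are saved under pics/ and viewed, at most 10 in all, crops included, and the job is handed in when it is done.

```bash
ls; mkdir -p pics
```

Run:
```python
from cell import bot, sensors, get_image, camera_params
import cv2,numpy as np
for n in("scene","top"):
    im,d=get_image(n); np.savez(f"{n}0.npz",im=im,d=d)
    cv2.imwrite(f"pics/{n}0.png",im[:,:,::-1])
    p=camera_params(n); print(n,p)
s=sensors.state();print(s['t'],s['tool_pos'],s['orientation'])
```

```text
cell.py
pics
scene {'camera_matrix': array([[435.67016823,   0.        , 254.14268857],
       [  0.        , 435.67016823, 194.7844532 ],
       [  0.        ,   0.        ,   1.        ]]), 'distortion': array([-0.0075708,  0.       ,  0.       ,  0.       ,  0.       ]), 'cam_to_world': array([[ 0.83681316, -0.45859091,  0.29906205,  0.96044005],
       [ 0.54735442,  0.6886737 , -0.47553305, -0.64627361],
       [ 0.01211897,  0.56162525,  0.82730297,  1.27223172],
       [ 0.        ,  0.        ,  0.        ,  1.        ]])}
top {'camera_matrix': array([[385.33462627,   0.        , 256.21306665],
       [  0.        , 385.33462627, 196.42418163],
       [  0.        ,   0.        ,   1.        ]]), 'distortion': array([0.0197204, 0.       , 0.       , 0.       , 0.       ]), 'cam_to_world': array([[ 3.45499920e-03,  9.93522117e-01, -1.13586382e-01,
         4.36034944e-01],
       [-9.99992886e-01,  3.60452875e-03,  1.11108752e-03,
         2.45276246e-02],
       [ 1.51331540e-03,  1.13581735e-01,  9.93527503e-01,
         1.27174901e+00],
       [ 0.00000000e+00,  0.00000000e+00,  0.00000000e+00,
         1.00000000e+00]])}
0.1 [0.19531349 0.54040597 0.25556105] [[-9.40464104e-01  3.39892528e-01 -5.80955547e-04]
 [ 3.39893022e-01  9.40462929e-01 -1.48738904e-03]
 [ 4.08147348e-05 -1.59629874e-03 -9.99998725e-01]]
```

View pics/scene0.png

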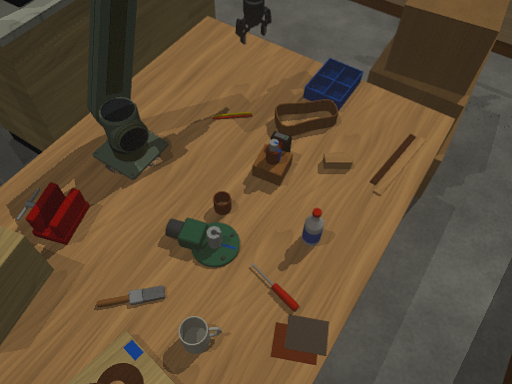

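View pics/top0.png

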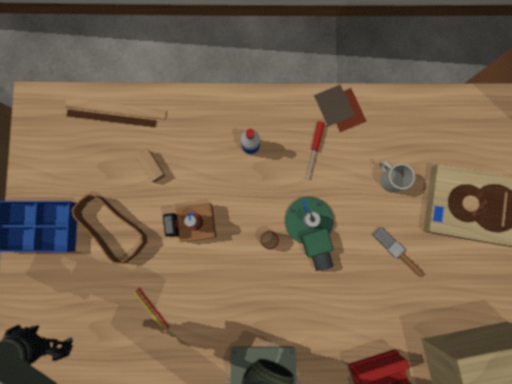

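The scene view shows the drum in its rack near (273,155), with the black reader behind it at (282,141). The head is at (213,240). In the top view the rack is at (193,222) with the reader to its left at (170,224), and the hub is at (312,218). I'll enlarge both spots.

Run:
```python
import cv2,numpy as np
S=np.load("scene0.npz")['im'];T=np.load("top0.npz")['im']
c=lambda im,u,v,w,h:cv2.resize(im[v:v+h,u:u+w,::-1],(400,300),interpolation=cv2.INTER_NEAREST)
cv2.imwrite("pics/z0.png",np.vstack([np.hstack([c(S,240,125,72,54),c(S,165,205,88,66)]),np.hstack([c(T,156,195,72,54),c(T,270,185,112,84)])]))
```

```text
(no output)
```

View pics/z0.png

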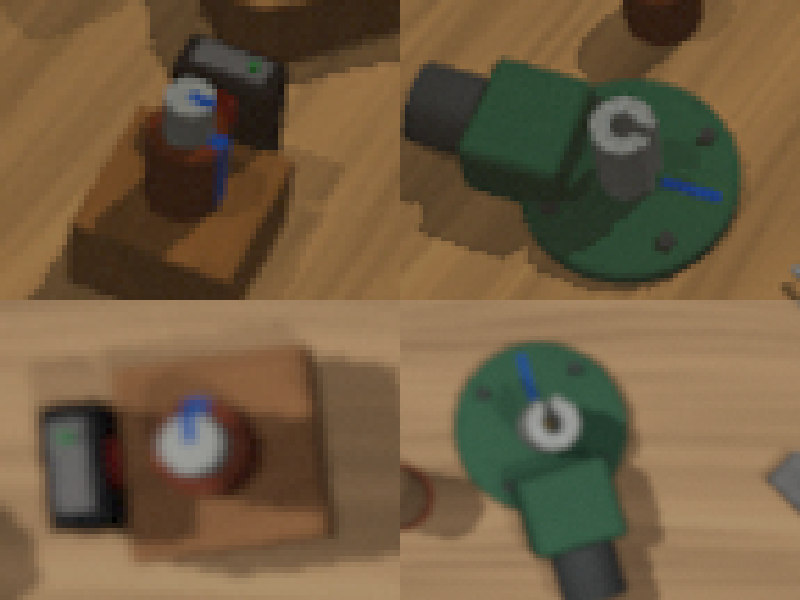

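The drum's blue strip points to about world +x in both views, while the reader is on the world +y side (left in the top view), so it needs about a +90° turn. The head's keyway line points to about world +x and a little +y. Next I'll measure.

Create h.py:
```python
import cv2,numpy as np
from cell import bot, sensors, get_image, camera_params
def ray(n,uv):
    p=camera_params(n);q=cv2.undistortPoints(np.float64(uv).reshape(-1,1,2),p["camera_matrix"],p["distortion"])[:,0]
    M=p["cam_to_world"];d=np.c_[q[:,0],-q[:,1],-np.ones(len(q))]@M[:3,:3].T   # unit optical depth
    return M[:3,3],d
def onz(n,uv,z):
    o,d=ray(n,uv);return o+d*((z-o[2])/d[:,2:])
def cloud(n,d):
    v,u=np.mgrid[:384,:512];o,r=ray(n,np.c_[u.ravel(),v.ravel()])
    P=(o+r*d.ravel()[:,None]);P[d.ravel()==0]=np.nan;return P.reshape(384,512,3)
def tri(a,b):
    (o1,d1),(o2,d2)=ray("scene",[a]),ray("top",[b]);d1,d2=d1[0],d2[0]
    s=np.linalg.lstsq(np.c_[d1,-d2],o2-o1,rcond=None)[0]
    p,q=o1+s[0]*d1,o2+s[1]*d2;return (p+q)/2,np.linalg.norm(p-q)
def box(m,x0,y0,x1,y1):
    k=np.zeros_like(m);k[y0:y1,x0:x1]=m[y0:y1,x0:x1];return k
def cen(m): v,u=np.nonzero(m);return np.r_[u.mean(),v.mean()]
```

Run:
```python
from h import *
np.set_printoptions(precision=4,suppress=True)
I={n:np.load(n+"0.npz") for n in("scene","top")}
hs={n:cv2.cvtColor(I[n]['im'],cv2.COLOR_RGB2HSV).astype(int) for n in I}
B={"scene":dict(cap=(262,134,285,153),hub=(200,222,225,250),rack=(240,125,312,179),head=(180,215,250,270)),
   "top":dict(cap=(180,208,202,234),hub=(298,205,326,230),rack=(156,195,228,249),head=(270,185,340,240))}
C={}
for n in I:
    h,s,v=np.moveaxis(hs[n],2,0);P=cloud(n,I[n]['d'])
    blue=(h>100)&(h<130)&(s>120)
    white=(s<60)&(v>(125))
    for k in("cap","hub"):
        m=box(white|(blue if k=="cap" else False),*B[n][k]);C[n,k]=cen(m);q=P[m>0];print(n,k,m.sum(),C[n,k],"z pct",np.nanpercentile(q[:,2],[5,50,95]))
    for k,lo,hi in(("rack",.140,.17),("rack",.114,.131),("rack",.105,.1135),("rack",.055,.068),("head",.078,.092),("head",.010,.022)):
        m=box((P[...,2]>lo)&(P[...,2]<hi),*B[n][k]);q=P[m>0];
        if len(q)>4:
            r=cv2.minAreaRect(q[:,:2].astype(np.float32)*1000);print(n,k,lo,len(q),np.median(q[:,2]),q.mean(0)[:2],"rect",np.round(r[0],1),np.round(r[1],1),round(r[2],1), "circ",cv2.minEnclosingCircle(q[:,:2].astype(np.float32)*1000))
    for k in("rack","head"):
        m=box(blue,*B[n][k]);q=P[m>0];print(n,"blue",k,m.sum());print(np.c_[np.argwhere(m)[:,::-1],q][:60])
for k in("cap","hub"):print(k,tri(C["scene",k],C["top",k]))
```

```text
scene cap 16 [277.5625 146.5   ] z pct [0.1199 0.1261 0.1559]
scene hub 10 [212.4 232.1] z pct [0.0813 0.085  0.0879]
scene rack 0.14 72 0.1536671861796316 [0.4953 0.2124] rect [494.1 214.2] [27.8 32.9] 33.3 circ ((494.73260498046875, 214.95654296875), 17.448942184448242)
scene rack 0.114 144 0.11915690285187197 [0.4939 0.233 ] rect [493.8 243.3] [ 64.3 109.5] 13.1 circ ((497.6877746582031, 245.0410614013672), 58.31254577636719)
scene rack 0.105 127 0.11067745555765085 [0.4887 0.267 ] rect [490.7 246.2] [ 68.5 117.4] 9.6 circ ((487.651611328125, 247.1622772216797), 60.30326843261719)
scene rack 0.055 576 0.061982929059947955 [0.4988 0.2104] rect [482.3 281.1] [112.  251.2] 9.3 circ ((484.4983825683594, 277.37567138671875), 130.50173950195312)
scene head 0.078 122 0.08416675083846081 [ 0.502  -0.1508] rect [ 502.1 -150.1] [42.5 43.7] 15.5 circ ((501.56439208984375, -150.45338439941406), 23.912384033203125)
scene head 0.01 1122 0.015471081183058066 [ 0.521 -0.156] rect [ 504.9 -155.5] [168.6 153.1] 76.4 circ ((488.83477783203125, -160.36514282226562), 96.11006164550781)
scene blue rack
[... 5577 characters left out ...]
5389  -0.1365   0.0155]
 [306.     209.       0.5391  -0.1402   0.0124]
 [307.     209.       0.5387  -0.1427   0.0176]
 [305.     210.       0.5358  -0.1368   0.0129]
 [306.     210.       0.5355  -0.1395   0.0173]
 [307.     210.       0.5357  -0.1431   0.0146]
 [305.     211.       0.5328  -0.1372   0.0095]
 [306.     211.       0.5323  -0.1396   0.0162]
 [307.     211.       0.5322  -0.1427   0.0173]
 [308.     211.       0.5324  -0.1464   0.0144]
 [306.     212.       0.529   -0.1395   0.0168]
 [307.     212.       0.5286  -0.1422   0.0212]]
cap (array([0.4988, 0.2246, 0.123 ]), np.float64(0.008738898400775554))
hub (array([ 0.5004, -0.1511,  0.0826]), np.float64(0.0033754914364322723))
```

Run:
```python
from h import *
np.set_printoptions(precision=4,suppress=True)
I={n:np.load(n+"0.npz") for n in("scene","top")}
B={"scene":((240,125,312,179),(180,215,250,270)),"top":((156,195,228,249),(270,185,340,240))}
C={};pts=[];tg=[]
for n in I:
    P=cloud(n,I[n]['d']);h,s,v=np.moveaxis(cv2.cvtColor(I[n]['im'],cv2.COLOR_RGB2HSV).astype(int),2,0)
    for k,b,lo in(("cap",B[n][0],.147),("hub",B[n][1],.078)):
        m=box((P[...,2]>lo)&(P[...,2]<lo+.013),*b).astype(np.uint8)
        c=max(cv2.findContours(m,cv2.RETR_EXTERNAL,cv2.CHAIN_APPROX_NONE)[0],key=cv2.contourArea)
        C[n,k]=cen(cv2.drawContours(m*0,[c],-1,1,-1))
    blue=(h>100)&(h<130)&(s>120)
    u=np.argwhere(box(blue,*B[n][1]))[:,::-1];q=onz(n,u,.016)[:,:2];l=cv2.fitLine(q.astype(np.float32),2,0,.01,.01).ravel();print(n,"line yaw",np.degrees(np.arctan2(l[1],l[0])),"pt",l[2:],q[0],q.mean(0))
    q=P[box(blue,*B[n][0])>0];tg.append(q)
    # wood block top, reader top
    m=box((P[...,2]>.056)&(P[...,2]<.068)&(s>90)&(h<25),*B[n][0]).astype(np.uint8);m=cv2.morphologyEx(m,cv2.MORPH_OPEN,np.ones((3,3),np.uint8))
    q=P[m>0][:,:2];r=cv2.minAreaRect((q*1000).astype(np.float32));print(n,"wood",r)
    m=box((P[...,2]>.104)&(P[...,2]<.119)&(P[...,1]>.25),*B[n][0]).astype(np.uint8);q=P[m>0][:,:2];print(n,"reader",cv2.minAreaRect((q*1000).astype(np.float32)),q.mean(0))
X={k:tri(C["scene",k],C["top",k]) for k in("cap","hub")};print(X)
for q in tg:
    d=q-X["cap"][0];print("drum yaw",np.degrees(np.arctan2(np.nansum(d[:,1]),np.nansum(d[:,0]))))
for n in I:
    u=C[n,"cap"],C[n,"hub"];print(n,onz(n,[u[0]],.154),onz(n,[u[1]],.085))
```

```text
scene line yaw 16.75567 pt [ 0.5468 -0.1371] [ 0.5251 -0.1428] [ 0.5468 -0.1371]
scene wood ((493.44091796875, 213.2640838623047), (111.904052734375, 113.81055450439453), 9.486815452575684)
scene reader ((484.3096618652344, 283.51824951171875), (70.49458312988281, 40.60786819458008), 4.868688583374023) [0.4858 0.2816]
top line yaw 14.307218 pt [ 0.5484 -0.1366] [ 0.5684 -0.1302] [ 0.5484 -0.1366]
top wood ((493.389404296875, 215.22938537597656), (109.87630462646484, 110.6617431640625), 7.891831874847412)
top reader ((483.6995544433594, 283.0174865722656), (69.52970886230469, 38.2243537902832), 6.799589157104492) [0.4835 0.2828]
{'cap': (array([0.4937, 0.2151, 0.1514]), np.float64(0.00043016168074304676)), 'hub': (array([ 0.5014, -0.1505,  0.0829]), np.float64(0.00023611652913571032))}
drum yaw 2.3724144859749177
drum yaw 12.067957004472833
scene [[0.4949 0.2132 0.154 ]] [[ 0.5023 -0.1513  0.085 ]]
top [[0.4934 0.2145 0.154 ]] [[ 0.5012 -0.1502  0.085 ]]
```

Units first: shifts go in cm and turns go in units of 0.2 rad. So -0.0326 m is -3.26, -0.0171 m is -1.71.

pendant([
  [[0, 0, 0, -3.26, -1.71, 0, 0.085], [0, 0, 0, -3.26, -1.71, 0, 0.085], [0, 0, 0, -3.26, -1.71, 0, 0.085], [0, 0, 0, -3.26, -1.71, 0, 0.085], [0, 0, 0, -3.26, -1.71, 0, 0.085], [0, 0, 0, -3.26, -1.71, 0, 0.085], [0, 0, 0, -3.26, -1.71, 0, 0.085], [0, 0, 0, -3.26, -1.71, 0, 0.085], [0, 0, 0, -3.26, -1.71, 0, 0.085], [0, 0, 0, -3.26, -1.71, 0, 0.085], [0, 0, 0, -3.26, -1.71, 0, 0.085], [0, 0, 0, -3.26, -1.71, 0, 0.085]],
], grip_force=40)

```text
t: 1.1
tool_pos: [0.4943, 0.2131, 0.2561]
orientation: [[-0.94, 0.34, -0.001], [0.34, 0.94, -0.0], [0.001, -0.0, -1.0]]
ft_force: [0.3, 1.7, 0.3]
finger_gap: 0.0852
gripper_force: 0.0
```

pendant([
  [[0, 0, 0.585, 0, 0, 0.5, 0.085], [0, 0, 0.585, 0, 0, 0.5, 0.085], [0, 0, 0.585, 0, 0, 0.5, 0.085], [0, 0, 0.585, 0, 0, 0.5, 0.085], [0, 0, 0.585, 0, 0, 0.5, 0.085], [0, 0, 0.585, 0, 0, 0.5, 0.085], [0, 0, 0.585, 0, 0, 0.5, 0.085], [0, 0, 0, 0, 0, 0, 0.085], [0, 0, 0, 0, 0, 0, 0.085]],
])

```text
t: 1.85
tool_pos: [0.4933, 0.2147, 0.2209]
orientation: [[-0.397, 0.918, -0.001], [0.918, 0.397, -0.0], [0.0, -0.001, -1.0]]
ft_force: [0.3, -0.0, 0.8]
finger_gap: 0.0854
gripper_force: 0.0
```

```bash
python3 -c "
from cell import bot, sensors, get_image, camera_params;import numpy as np
s=sensors.state();R=s['orientation'];p=s['tool_pos'];print(R.round(4),s['joints']);print(R.T@(np.array([.494,.2145,.150])-p))"
```

```text
[[-3.967e-01  9.179e-01 -1.100e-03]
 [ 9.179e-01  3.967e-01 -4.000e-04]
 [ 1.000e-04 -1.200e-03 -1.000e+00]] [ 3.89092080e-01  2.87958266e-01  1.70424885e+00  6.51076856e-05
  1.15058578e+00 -1.88671791e-02]
[-0.00046417  0.00059597  0.07086414]
```

Aligned. Descend and close.

pendant([
  [[0, 0, 0, 0, 0, 1.8, 0.085], [0, 0, 0, 0, 0, 1.8, 0.085], [0, 0, 0, 0, 0, 1.8, 0.085], [0, 0, 0, 0, 0, 1.7, 0.085], [0, 0, 0, 0, 0, 0, 0.085], [0, 0, 0, 0, 0, 0, 0.05], [0, 0, 0, 0, 0, 0, 0.025], [0, 0, 0, 0, 0, 0, 0.025], [0, 0, 0, 0, 0, 0, 0.025], [0, 0, 0, 0, 0, 0, 0.025], [0, 0, 0, 0, 0, 0, 0.025], [0, 0, 0, 0, 0, 0, 0.025]],
], grip_force=40)

```text
t: 2.85
tool_pos: [0.4939, 0.215, 0.1515]
orientation: [[-0.394, 0.919, 0.002], [0.919, 0.394, 0.001], [0.0, 0.002, -1.0]]
ft_force: [-1.4, -0.3, 6.8]
finger_gap: 0.0311
gripper_force: 39.3
```

In the tool's units: -0.001 m is -0.1, -0.119 rad is -0.595.

pendant([
  [[0, 0, -0.595, 0, 0, -0.1, 0.025], [0, 0, -0.595, 0, 0, 0, 0.025], [0, 0, -0.595, 0, 0, 0, 0.025], [0, 0, -0.595, 0, 0, 0, 0.025], [0, 0, -0.595, 0, 0, 0, 0.025], [0, 0, -0.595, 0, 0, 0, 0.025], [0, 0, -0.595, 0, 0, 0, 0.025], [0, 0, -0.595, 0, 0, 0, 0.025], [0, 0, -0.595, 0, 0, 0, 0.025], [0, 0, -0.595, 0, 0, 0, 0.025], [0, 0, -0.595, 0, 0, 0, 0.025], [0, 0, -0.595, 0, 0, 0, 0.025]],
])

```text
t: 3.85
tool_pos: [0.4943, 0.2154, 0.1516]
orientation: [[-0.964, -0.265, 0.002], [-0.265, 0.964, 0.002], [-0.002, 0.001, -1.0]]
ft_force: [1.3, 0.7, -0.6]
finger_gap: 0.0306
gripper_force: 40.0
```

pendant([
  [[0, 0, -0.595, 0, 0, 0, 0.025], [0, 0, 0, 0, 0, 0, 0.025], [0, 0, 0, 0, 0, 0, 0.025], [0, 0, 0, 0, 0, 0, 0.025]],
])

```text
t: 4.18
tool_pos: [0.494, 0.2151, 0.1516]
orientation: [[-0.929, -0.37, 0.001], [-0.37, 0.929, 0.001], [-0.001, 0.0, -1.0]]
ft_force: [0.9, 0.6, 0.4]
finger_gap: 0.0311
gripper_force: 40.0
```

Run:
```python
from h import *
for n in("scene","top"):
    im,d=get_image(n); np.savez(f"{n}1.npz",im=im,d=d)
S=np.load("scene1.npz")['im'];T=np.load("top1.npz")['im']
c=lambda im,u,v,w,h:cv2.resize(im[v:v+h,u:u+w,::-1],(400,300),interpolation=cv2.INTER_NEAREST)
cv2.imwrite("pics/z1.png",np.hstack([c(S,240,125,72,54),c(T,156,195,72,54)]))
```

```text
(no output)
```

View pics/z1.png

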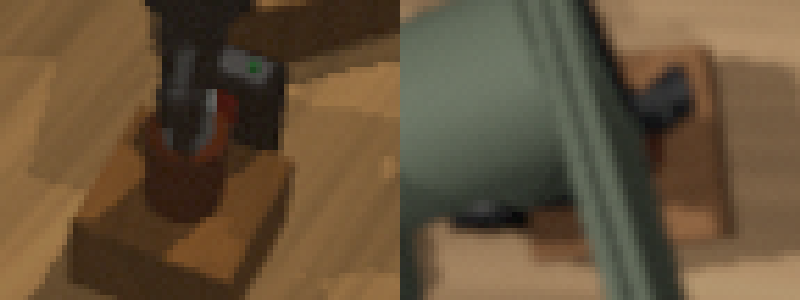

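The tag has left the scene view, so the drum has turned toward the reader, but the arm blocks the top view. I'll refine the drum's starting yaw from the first pictures.

Run:
```python
from h import *
np.set_printoptions(precision=4,suppress=True)
for n,wins in(("scene",[((272,139,281,146),.154),((276,147,283,152),.122)]),("top",[((184,212,196,216),.122),((186,216,193,222),.154)])):
    im=np.load(n+"0.npz")['im'].astype(float);w=np.clip(im[...,2]-im[...,0]-15,0,None)
    cap={"scene":(.4949,.2132),"top":(.4934,.2145)}[n]
    for (x0,y0,x1,y1),z in wins:
        k=w[y0:y1,x0:x1];v,u=np.mgrid[y0:y1,x0:x1]
        c=[(k*u).sum()/k.sum(),(k*v).sum()/k.sum()];q=onz(n,[c],z)[0,:2]-cap;print(n,z,c,q*1000,np.degrees(np.arctan2(q[1],q[0])));print(k.astype(int))
```

```text
scene 0.154 [np.float64(275.8261758691207), np.float64(142.40899795501022)] [5.1723 3.0623] 30.6283621848207
[[ 0  0  0  0  0  0  0  0  0]
 [ 0  0  0  0  0  0  0  0  0]
 [ 0  0 12 21  0  0  0  0  0]
 [ 0  0 53 82 50 29  9  0  0]
 [ 0  0  5 40 73 79 36  0  0]
 [ 0  0  0  0  0  0  0  0  0]
 [ 0  0  0  0  0  0  0  0  0]]
scene 0.122 [np.float64(278.8807692307692), np.float64(149.98653846153846)] [18.6762  4.3849] 13.21278011514693
[[ 0  0  0  0  0  0  0]
 [ 0  0  0  0  0  0  0]
 [ 0  2 46 48 30  0  0]
 [ 0 26 80 89 80  0  0]
 [ 0  0 24 61 34  0  0]]
top 0.122 [np.float64(190.3795493934142), np.float64(214.00173310225304)] [20.5577  5.0729] 13.861657543865274
[[ 0  0  0  0  0  0  0  4  0  0  0  0]
 [ 0  0  0  0  0 18 51 59 40  0  0  0]
 [ 0  0  0  0  0 44 72 68 44  0  0  0]
 [ 0  0  0  0 14 55 58 35 15  0  0  0]]
top 0.154 [np.float64(189.38104448742746), np.float64(217.51063829787233)] [8.1964 2.2987] 15.666585470971118
[[ 0  0 24 58 45 12  0]
 [ 0  0 21 57 44  7  0]
 [ 0  0 13 53 48 10  0]
 [ 0  0  8 41 39  8  0]
 [ 0  0  0 16 13  0  0]
 [ 0  0  0  0  0  0  0]]
```

Best estimate of the starting yaw is about 13.3°, so the drum is now at about 102° and the reader is at 98°. I'll turn back 0.066 rad and dwell.

In the tool's units: 0.066 rad is 0.33.

pendant([
  [[0, 0, 0.33, 0, 0, 0, 0.025], [0, 0, 0, 0, 0, 0, 0.025], [0, 0, 0, 0, 0, 0, 0.025], [0, 0, 0, 0, 0, 0, 0.025], [0, 0, 0, 0, 0, 0, 0.025], [0, 0, 0, 0, 0, 0, 0.025], [0, 0, 0, 0, 0, 0, 0.025], [0, 0, 0, 0, 0, 0, 0.025], [0, 0, 0, 0, 0, 0, 0.025], [0, 0, 0, 0, 0, 0, 0.025], [0, 0, 0, 0, 0, 0, 0.025], [0, 0, 0, 0, 0, 0, 0.025]],
])

```text
t: 5.28
tool_pos: [0.4936, 0.2148, 0.1516]
orientation: [[-0.951, -0.31, 0.0], [-0.31, 0.951, 0.0], [-0.0, 0.0, -1.0]]
ft_force: [-1.3, -0.3, 5.2]
finger_gap: 0.0309
gripper_force: 40.4
```

pendant([
  [[0, 0, 0, 0, 0, 0, 0.025], [0, 0, 0, 0, 0, 0, 0.025], [0, 0, 0, 0, 0, 0, 0.025], [0, 0, 0, 0, 0, 0, 0.025], [0, 0, 0, 0, 0, 0, 0.025], [0, 0, 0, 0, 0, 0, 0.025], [0, 0, 0, 0, 0, 0, 0.025], [0, 0, 0, 0, 0, 0, 0.025], [0, 0, 0, 0, 0, 0, 0.025], [0, 0, 0, 0, 0, 0, 0.025], [0, 0, 0, 0, 0, 0, 0.025], [0, 0, 0, 0, 0, 0, 0.025]],
], grip_force=80)

```text
t: 6.28
tool_pos: [0.4935, 0.2148, 0.1517]
orientation: [[-0.951, -0.31, 0.0], [-0.31, 0.951, -0.0], [-0.0, -0.0, -1.0]]
ft_force: [-1.2, -0.6, 6.3]
finger_gap: 0.0299
gripper_force: 78.5
```

Run:
```python
from h import *
for n in("scene",):
    im,d=get_image(n)
im0=np.load("scene0.npz")['im']
c=lambda im,u,v,w,h:cv2.resize(im[v:v+h,u:u+w,::-1],(400,300),interpolation=cv2.INTER_NEAREST)
cv2.imwrite("pics/z2.png",np.hstack([c(im0,266,130,32,24),c(im,266,130,32,24)]))
```

```text
(no output)
```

View pics/z2.png

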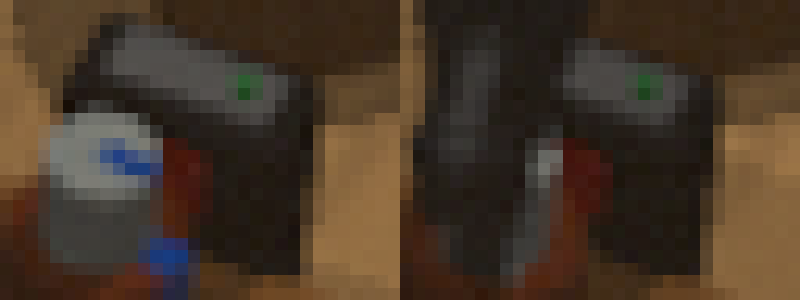

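The blue strips have gone behind the finger on the reader side, as expected with the tag facing the eye. The eye is visible at about (288,144) in the full picture. Next I'll lift and carry it over.

In the tool's units: -0.03 m is -3, -0.015 m is -1.5.

pendant([
  [[0, 0, 0, 0, 0, -0.5, 0.025], [0, 0, 0, 0, 0, -1.5, 0.025], [0, 0, 0, 0, 0, -3, 0.025], [0, 0, 0, 0, 0, -3, 0.025], [0, 0, 0, 0, 0, -3, 0.025], [0, 0, 0, 0, 0, 0, 0.025]],
])

```text
t: 6.83
tool_pos: [0.4961, 0.2157, 0.2667]
orientation: [[-0.951, -0.31, 0.01], [-0.31, 0.951, 0.004], [-0.011, 0.0, -1.0]]
ft_force: [1.5, -0.3, -1.2]
finger_gap: 0.0299
gripper_force: 79.7
```

pendant([
  [[0, 0, 0, 1.05, -3.5, 0, 0.025], [0, 0, 0, 1.05, -3.5, 0, 0.025], [0, 0, 0, 1.05, -3.5, 0, 0.025], [0, 0, 0, 1.05, -3.5, 0, 0.025], [0, 0, 0, 1.05, -3.5, 0, 0.025], [0, 0, 0, 1.05, -3.5, 0, 0.025], [0, 0, 0, 1.05, -3.5, 0, 0.025], [0, 0, 0, 1.05, -3.5, 0, 0.025], [0, 0, 0, 1.05, -3.5, 0, 0.025], [0, 0, 0, 1.05, -3.5, 0, 0.025], [0, 0, 0, 0, 0, 0, 0.025]],
])

```text
t: 7.75
tool_pos: [0.5017, -0.1564, 0.2595]
orientation: [[-0.952, -0.305, -0.002], [-0.305, 0.952, -0.004], [0.003, -0.003, -1.0]]
ft_force: [1.2, 0.2, -2.5]
finger_gap: 0.03
gripper_force: 80.5
```

pendant([
  [[0, 0, 0.595, 0, 0, 0, 0.025], [0, 0, 0.595, 0, 0, 0, 0.025], [0, 0, 0.595, 0, 0, 0, 0.025], [0, 0, 0.595, 0, 0, 0, 0.025], [0, 0, 0.595, 0, 0, 0, 0.025], [0, 0, 0.595, 0, 0, 0, 0.025], [0, 0, 0.595, 0, 0, 0, 0.025], [0, 0, 0.595, 0, 0, 0, 0.025], [0, 0, 0.595, 0, 0, 0, 0.025], [0, 0, 0.595, 0, 0, 0, 0.025], [0, 0, 0.595, 0, 0, 0, 0.025], [0, 0, 0.595, 0, 0, 0, 0.025]],
])

```text
t: 8.75
tool_pos: [0.5015, -0.1502, 0.2595]
orientation: [[-0.437, 0.899, -0.003], [0.899, 0.437, 0.001], [0.002, -0.003, -1.0]]
ft_force: [-0.7, 0.2, -2.5]
finger_gap: 0.0297
gripper_force: 80.5
```

pendant([
  [[0, 0, 0, 0, 0, 0, 0.025], [0, 0, 0, 0, 0, 0, 0.025]],
])

```text
t: 8.92
tool_pos: [0.5018, -0.1502, 0.2601]
orientation: [[-0.445, 0.896, -0.002], [0.896, 0.445, 0.001], [0.002, -0.002, -1.0]]
ft_force: [0.1, 0.0, -2.9]
finger_gap: 0.03
gripper_force: 80.5
```

Run:
```python
from h import *
for n in("scene","top"):
    im,d=get_image(n); np.savez(f"{n}2.npz",im=im,d=d)
S=np.load("scene2.npz")['im'];T=np.load("top2.npz")['im']
c=lambda im,u,v,w,h:cv2.resize(im[v:v+h,u:u+w,::-1],(400,300),interpolation=cv2.INTER_NEAREST)
cv2.imwrite("pics/z3.png",np.hstack([c(S,180,190,88,66),c(T,270,185,88,66)]))
s=sensors.state();R=s['orientation'];p=s['tool_pos'];print(R.round(4),p,s['joints']);print(R.T@(np.array([.5018,-.1506,.2])-p))
```

```text
[[-4.443e-01  8.959e-01 -1.300e-03]
 [ 8.959e-01  4.443e-01  4.000e-04]
 [ 9.000e-04 -1.000e-03 -1.000e+00]] [ 0.50199232 -0.15034552  0.26056113] [-3.12909437e-01  2.37234394e-01  1.67055458e+00 -6.39034952e-05
  1.23515963e+00 -7.73300394e-01]
[-0.00019728 -0.00022405  0.06056124]
```

View pics/z3.png

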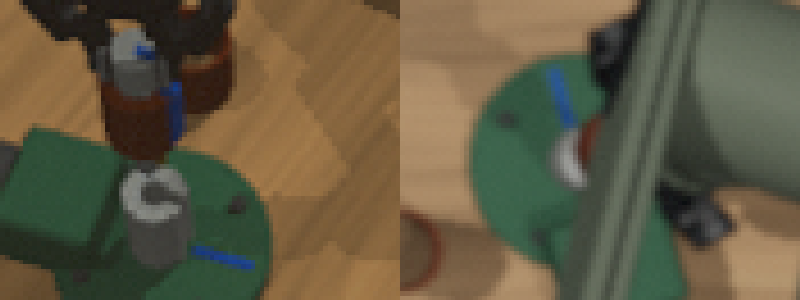

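The drum hangs above the hub, with its blue tag toward the lower right of the scene view, parallel to the base's blue line (scene px ≈(218,212) and (229,246)). I'll check its axis and yaw.

Run:
```python
from h import *
np.set_printoptions(precision=1,suppress=True)
z=np.load("scene2.npz");im=z['im'].astype(float);P=cloud("scene",z['d'])
b=im[...,2]-im[...,0];w=box(np.clip(b-15,0,None),200,190,224,225)
P0=np.array([.502,-.1503])
for nm,(x0,y0,x1,y1),h in(("cap",(200,195,216,206),.2629),("face+tag",(214,206,223,224),None)):
    k=w[y0:y1,x0:x1];v,u=np.mgrid[y0:y1,x0:x1];print(k.astype(int))
    if h: c=[(k*u).sum()/k.sum(),(k*v).sum()/k.sum()];q=(onz("scene",[c],h)[0,:2]-P0)*1000;print(nm,c,q,np.degrees(np.arctan2(q[1],q[0])))
    else:
        for r in range(y0,y1):
            kk=w[r,x0:x1]
            if kk.sum()>20:
                uc=(kk*np.arange(x0,x1)).sum()/kk.sum();o,d=ray("scene",[(uc,r)]);d=d[0]
                e=o[:2]-P0;A=d[:2]@d[:2];B=e@d[:2];D=B*B-A*(e@e-.026**2)
                if D>0:
                    s=(-B-D**.5)/A;q=o+s*d;print(r,uc,q*1000,"yaw",np.degrees(np.arctan2(q[1]-P0[1],q[0]-P0[0])))
                else: print(r,uc,"miss")
# brown drum side edges -> axis: silhouettes per row
h,s,v=np.moveaxis(cv2.cvtColor(z['im'],cv2.COLOR_RGB2HSV).astype(int),2,0)
m=(P[...,2]>.166)&(P[...,2]<.228)&(P[...,2]>0)
m=box(m,195,195,225,232)
q=P[m>0];c=lambda k:np.linalg.norm(q[:,:2]-k[:2],axis=1)-.026
from scipy.optimize import least_squares
ok=np.linalg.norm(q[:,:2]-P0,axis=1)<.032;q=q[ok&(q[:,2]<.222)]
r=least_squares(c,P0,loss='soft_l1',f_scale=.002);print("drum axis fit",r.x*1000,len(q))
m=box((P[...,2]>.258)&(P[...,2]<.268)&((s<60)|(b>15)),203,193,218,208);print("cap top",np.nanmean(P[m>0],0)*1000,m.sum())
```

```text
[[ 0  0  0  0  0  0  0  0  0  0  0  0  0  0  0  0]
 [ 0  0  0  0  0  0  0  0  0  0  0  0  0  0  0  0]
 [ 0  0  0  0  0  0  0  0  0  0  0  0  0  0  0  0]
 [ 0  0  0  0  0  0  0  0  0  0  0  0  0  0  0  0]
 [ 0  0  0  0  0  0  0  0  0  0 12  0  0  0  0  0]
 [ 0  0  0  0  0  0  0  0  0  2 69 48 22  0  0  0]
 [ 0  0  0  0  0  0  0  0  0 21 74 49 42 18  0  0]
 [ 0  0  0  0  0  0  0  0  0  0  4  9 32 22  0  0]
 [ 0  0  0  0  0  0  0  0  0  0  0  0  0  0  0  0]
 [ 0  0  0  0  0  0  0  0  0  0  0  0  0  0  0  0]
 [ 0  0  0  0  0  0  0  0  0  0  0  0  0  0  0  0]]
cap [np.float64(210.9316037735849), np.float64(200.7688679245283)] [4.9 1.1] 12.156027215831667
[[ 0  0  0  0  0  0  0  0  0]
 [ 0  0  0  0  0  0  0  0  0]
 [ 0  0  0 25 75 34  0  0  0]
 [ 0  8 11 51 93 52  0  0  0]
 [ 0  9 24 37 44 36  0  0  0]
 [ 0  0  0  0 20 26  0  0  0]
 [ 0  0  0  6 26 24  0  0  0]
 [ 0  0  0 17 33 21  0  0  0]
 [ 0  0  0 15 29 20  0  0  0]
 [ 0  0  0  6 28 27  0  0  0]
 [ 0  0  0  4 28 30  0  0  0]
 [ 0  0  0  6 29 31  0  0  0]
 [ 0  0  0  0 25 28  0  0  0]
 [ 0  0  0  0 31 12  0  0  0]
 [ 0  0  0  0 23  0  0
[... 336 characters left out ...]
45.6  223. ] yaw 10.380183153734443
212 218.32142857142858 [ 527.8 -147.4  220.3] yaw 6.357331066568066
213 218.05633802816902 [ 528.  -149.2  217.4] yaw 2.4873904805001534
214 218.078125 [ 528.  -149.6  212.5] yaw 1.6428366256211475
215 218.34426229508196 [ 528.  -148.8  206. ] yaw 3.234017272367208
216 218.41935483870967 [ 528.  -149.   200.7] yaw 2.9101203796183315
217 218.37878787878788 [ 528.  -149.7  196.1] yaw 1.429973674821065
218 218.52830188679246 [ 528.  -149.5  190.3] yaw 1.8482620403853018
219 218.27906976744185 [ 528.  -151.   186.9] yaw -1.597553679934027
220 218.0 [ 527.9 -152.6  183.3] yaw -5.105189766908175
drum axis fit [ 501.1 -148.6] 164
cap top [ 502.3 -152.2  262.2] 87
```

Yaw agrees with the wrist's record (about 16° against 15.6° for the head) and the axis is within about 1 mm. Next comes the insertion.

In the tool's units: 0.01 m is 1, 0.004 m is 0.4.

pendant([
  [[0, 0, 0, 0, 0, 1, 0.025], [0, 0, 0, 0, 0, 1, 0.025], [0, 0, 0, 0, 0, 0.8, 0.025], [0, 0, 0, 0, 0, 0.4, 0.025], [0, 0, 0, 0, 0, 0.4, 0.025], [0, 0, 0, 0, 0, 0.3, 0.025], [0, 0, 0, 0, 0, 0, 0.025], [0, 0, 0, 0, 0, 0, 0.025]],
])

```text
t: 9.68
tool_pos: [0.5025, -0.1505, 0.2223]
orientation: [[-0.442, 0.897, 0.0], [0.897, 0.442, 0.0], [-0.0, 0.0, -1.0]]
ft_force: [1.2, 0.0, -2.1]
finger_gap: 0.0298
gripper_force: 80.4
```

```bash
python3 -c "
from cell import bot, sensors, get_image, camera_params
s=sensors.state();print(s['ft_force'],s['torque'],s['tool_pos'],s['orientation'])"
```

```text
[ 1.22287312  0.03666229 -2.08691408] [ 0.01579978 -0.14375246 -0.04220933] [ 0.50251439 -0.15051698  0.22231965] [[-4.42210984e-01  8.96910936e-01  4.67689752e-04]
 [ 8.96911037e-01  4.42211027e-01  1.27665258e-05]
 [-1.95367129e-04  4.25121598e-04 -9.99999891e-01]]
```

pendant([
  [[0, 0, 0, 0, 0, 0.3, 0.025], [0, 0, 0, 0, 0, 0.3, 0.025], [0, 0, 0, 0, 0, 0.3, 0.025], [0, 0, 0, 0, 0, 0.3, 0.025], [0, 0, 0, 0, 0, 0, 0.025], [0, 0, 0, 0, 0, 0, 0.025]],
])

```text
t: 10.18
tool_pos: [0.5025, -0.1504, 0.21]
orientation: [[-0.442, 0.897, 0.0], [0.897, 0.442, 0.0], [0.0, 0.0, -1.0]]
ft_force: [2.6, 1.0, -3.8]
finger_gap: 0.03
gripper_force: 80.4
```

```bash
python3 -c "
from cell import bot, sensors, get_image, camera_params
s=sensors.state();print(s['ft_force'],s['torque'],s['tool_pos'])"
```

```text
[ 2.59293152  0.96970246 -3.83116686] [ 0.09346681 -0.53371047 -0.02916047] [ 0.50250537 -0.1504173   0.21004007]
```

The key has entered freely. Continue down.

In the tool's units: 0.004 m is 0.4.

pendant([
  [[0, 0, 0, 0, 0, 0.4, 0.025], [0, 0, 0, 0, 0, 0.4, 0.025], [0, 0, 0, 0, 0, 0.4, 0.025], [0, 0, 0, 0, 0, 0.4, 0.025], [0, 0, 0, 0, 0, 0.4, 0.025], [0, 0, 0, 0, 0, 0, 0.025], [0, 0, 0, 0, 0, 0, 0.025]],
])

```text
t: 10.77
tool_pos: [0.5024, -0.1504, 0.1898]
orientation: [[-0.442, 0.897, -0.0], [0.897, 0.442, 0.0], [0.0, 0.0, -1.0]]
ft_force: [2.1, 0.0, -3.7]
finger_gap: 0.0297
gripper_force: 80.4
```

```bash
python3 -c "
from cell import bot, sensors, get_image, camera_params
s=sensors.state();print(s['ft_force'],s['torque'],s['tool_pos'])"
```

```text
[ 2.13417688  0.04226783 -3.6517472 ] [ 1.43940766e-01 -6.95422994e-01  1.61148785e-04] [ 0.50238044 -0.15037124  0.1897827 ]
```

In the tool's units: 0.003 m is 0.3, 0.001 m is 0.1.

pendant([
  [[0, 0, 0, 0, 0, 0.3, 0.025], [0, 0, 0, 0, 0, 0.3, 0.025], [0, 0, 0, 0, 0, 0.3, 0.025], [0, 0, 0, 0, 0, 0.3, 0.025], [0, 0, 0, 0, 0, 0.1, 0.025], [0, 0, 0, 0, 0, 0, 0.025], [0, 0, 0, 0, 0, 0, 0.025]],
], grip_force=110)

```text
t: 11.35
tool_pos: [0.5025, -0.1506, 0.1776]
orientation: [[-0.442, 0.897, 0.001], [0.897, 0.442, -0.0], [-0.001, 0.001, -1.0]]
ft_force: [0.9, 0.2, 5.0]
finger_gap: 0.0293
gripper_force: 109.5
```

pendant([
  [[0, 0, 0, 0, 0, 0.1, 0.025], [0, 0, 0, 0, 0, 0, 0.025], [0, 0, 0, 0, 0, 0, 0.025]],
])

```text
t: 11.6
tool_pos: [0.5025, -0.1506, 0.1767]
orientation: [[-0.442, 0.897, 0.001], [0.897, 0.442, -0.0], [-0.001, 0.001, -1.0]]
ft_force: [0.8, -0.6, 5.1]
finger_gap: 0.0293
gripper_force: 109.6
```

pendant([
  [[0, 0, 0, 0, 0, 0.1, 0.025], [0, 0, 0, 0, 0, 0, 0.025], [0, 0, 0, 0, 0, 0, 0.025]],
])

```text
t: 11.85
tool_pos: [0.5025, -0.1506, 0.1757]
orientation: [[-0.442, 0.897, 0.001], [0.897, 0.442, -0.0], [-0.001, 0.001, -1.0]]
ft_force: [0.2, 1.5, 5.8]
finger_gap: 0.0293
gripper_force: 109.7
```

pendant([
  [[0, 0, 0, 0, 0, 0.1, 0.025], [0, 0, 0, 0, 0, 0, 0.025], [0, 0, 0, 0, 0, 0, 0.025]],
])

```text
t: 12.1
tool_pos: [0.5026, -0.1506, 0.1748]
orientation: [[-0.442, 0.897, 0.001], [0.897, 0.442, -0.0], [-0.001, 0.001, -1.0]]
ft_force: [0.7, 0.3, 5.7]
finger_gap: 0.0293
gripper_force: 109.8
```

pendant([
  [[0, 0, 0, 0, 0, 0.1, 0.025], [0, 0, 0, 0, 0, 0, 0.025], [0, 0, 0, 0, 0, 0, 0.025]],
])

```text
t: 12.35
tool_pos: [0.5026, -0.1507, 0.1748]
orientation: [[-0.442, 0.897, 0.002], [0.897, 0.442, -0.001], [-0.001, 0.001, -1.0]]
ft_force: [-1.8, 0.6, 11.2]
finger_gap: 0.0298
gripper_force: 110.7
```

Seated at TCP z .1748, against an expected .1747. I'll add a little preload.

In the tool's units: 0.001 m is 0.1.

pendant([
  [[0, 0, 0, 0, 0, 0.1, 0.025], [0, 0, 0, 0, 0, 0, 0.025], [0, 0, 0, 0, 0, 0, 0.025], [0, 0, 0, 0, 0, 0, 0.025]],
])

```text
t: 12.68
tool_pos: [0.5026, -0.1508, 0.1747]
orientation: [[-0.442, 0.897, 0.002], [0.897, 0.442, -0.001], [-0.002, 0.002, -1.0]]
ft_force: [-2.5, 1.1, 17.7]
finger_gap: 0.0293
gripper_force: 111.4
```

Run:
```python
from h import *
im,d=get_image("scene")
cv2.imwrite("pics/z5.png",np.hstack([cv2.resize(im[190:274,165:277,::-1],(400,300),interpolation=cv2.INTER_NEAREST),cv2.resize(im[:,:,::-1],(400,300))]))
P=cloud("scene",d);print(sensors.state()['ft_force'])
```

```text
[-3.04633111  0.55864156 17.08432467]
```

View pics/z5.png

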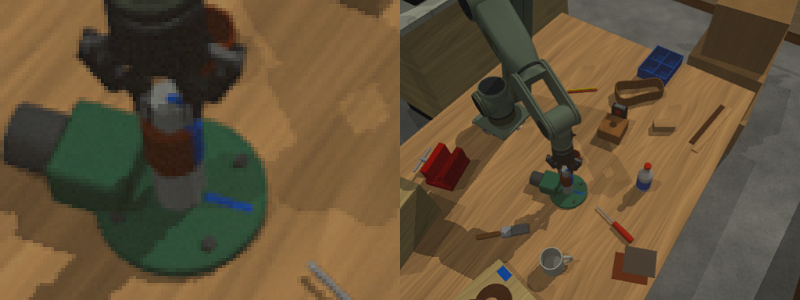

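The drum sits flat on the hub (scene px ≈(213,232)) with its tag in line with the base's blue line, and everything else is where it was.

```bash
python3 -c "
from cell import bot, sensors, get_image, camera_params
print(bot.close_job())"
```

```text
the job is handed in; nothing more can be done
None
```

I turned the drum's tag to the reader's eye and held it there about 2 s, then keyed the drum into the hub, pressed it fully home, and handed the job in at about 12.7 s, still gripping and pressing with about 17 N; the reader gave no visible sign that it had read the tag.

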